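# Lock the star die in the bench press

### The arm

A 6-joint arm with a two-finger parallel gripper is mounted at the origin on the work surface. World frame = base frame: x ahead of the robot, y to its left, z up, the work surface at z = 0. Lengths are in m, angles in rad, forces in N, time in s.
With the tool pointing down it reaches from about 0.35 to 0.775 m from the base axis. Payload 5.5 kg.
Tool frame: the origin (TCP) lies at the very end of the fingers, on their centre line; the grasp point (between the pads) lies env.grasp_offset behind it (env.grasp_offset is the distance from the TCP to the grasp point, in m); x points along the fingers, y is the direction in which the jaws open and shut, and the axes are right-handed (so a half turn about x gives the same grasp; the last joint's range is limited). The gripper opens to 85 mm and grips with 20 to 120 N. Pads are 22 mm wide; open, the fingers measure 114 mm over their backs; the gripper's body (76 mm by 85 mm) begins 54 mm behind the grasp point. The pads swing forward as they close: fully open they stand 13 mm farther back than shut.
Start: joints at [-1.244, 0.313, 0.046, 1.304, 0, 1.431], TCP at [0.259, -0.514, 0.231] pointing down, gripper open.
Joint ranges: [-2.76, 2.76], [-0.86, 1.69], [-1.03, 1.26], [-2.2, 2.34], [-1.47, 1.5], [-3.14, 3.14]. Speed limits (rad/s): [2.57, 2.57, 3.14, 3.14, 3.14, 3.14].

### API

Orientations are given as a unit quaternion [w, x, y, z].
In Python, from workcell import get_state, viewer, job, env gives the robot as it stands.
- The arm moves only by the tool send_rows, never from a script. Its argument "plan" is a list of rows, each a list of 6 numbers: the shift along the tool's x, y, z in mm, then the turn, a rotation vector about the tool's x, y, z in degrees. A call has exactly 10 rows; each row is the pose to reach, as a shift and turn from the pose commanded when the call began, along the tool's axes at that moment; what a row does not reach only later rows make up. A row lasts 1/8 s, in which the tool goes at most 62.5 mm and 10.7 degrees, less where a joint would pass 70% of its speed; a pose out of reach is approached as far as the arm can. A call with a gripper value outside its range is refused whole. "claw" is the finger opening in mm, from 0 to 85.4, set as the call begins (left out, the last holds). The fingers move at their own pace and stop on an object; "newtons" is the grip in N (left out, the last holds). Time passes only in rows, so rows that repeat a pose let the fingers close, or fill a call up. It gives the time, the measured TCP pose, the force and the opening at its end, in the units of the state.
- get_state(): the state, without advancing time (a new reading comes with each control period).
- viewer.read_camera(name): name is "scene" or "top"; returns a dict with "frame" (480x640x3 uint8, blue, green, red), "mtx" (3x3 intrinsics, pixels), "k1" (the pictures are not rectified: a ray, as slopes to the right and down, at radius r is drawn at 1 + k1 r^2 times it, then the intrinsics apply), "rvec" (rotation vector, rad) and "tvec" (3), from world to camera coordinates, as OpenCV has them. Camera axes: x right, y down, z forward; pixel columns grow to the right and rows downward; lengths in m; the calibration is good to about 2 mm. A picture is of the moment at which its call begins. There is no depth.
- job.hand_in(): hands the job in, once; it reports no verdict.
The state is a dict: "clock": time; "joint_pos": joint angles; "qvel": joint speeds; "tau": joint torques, N m; "tcp_pos": TCP position; "orientation": TCP orientation; "wrist_force": force on the tool from outside, world axes, zero at the start; "ft_torque": the same for the moment, N m; "finger_gap": finger opening in m.
Only numpy, scipy, OpenCV 4.12 (cv2) and the standard library are available. Lean on these libraries where they do the work, as an engineer would, in place of code of your own. Each camera call takes 0.05 s, during which the arm holds its last target.

### The job

The lever bolt that clamps the star die of the brown bench press is loose. Screw it in clockwise by its upright lever until you feel it go snug and no further, since forcing it would spin the brass insert in the base; then fold the lever down flat with a measured push, let go, and leave everything else on the table where it is.

Things in the scene. Friction and masses are not known exactly. Their poses are not given: they have to be found in the camera images.
- press_base: Brown and teal base of the bench star press, fixed to the table, 200 (x) x 170 (y) x 28 mm high. Origin at the centre of its underside, z up. On it a round steel die 94 mm across with a gold star (top at 43 mm) and an aluminium clamp bar (top at 42 mm). The lever bolt stands upright through the bar at base x = 0, y = -45 mm.
- bolt_head (a point): On the upright bolt axis, at the cross pin of its dark fork head (fork 42 mm wide along y, top 7 mm above the pin; pin 70 to 73 mm above the table). Frame turns with the bolt: z up, y along the pin, x to the side the lever folds to. Clockwise from above tightens, sinking 1 mm per rad; 0.9 to 2.1 rad are left to snug, varying, ending at any heading: felt, not seen in the poses.
- lever_grip (a point): On the centre line of the clamp lever, 44 mm from the pin: flat aluminium blade 24 mm wide (along y, the pin) and 8 mm thick (along x), reaching 66 mm from the pin; its last 20 mm are a red grip 26 x 9 mm. z points from pin to lever end, x to the side it folds to. Upright (within 4 degrees) on the bolt axis at the start; turn the bolt by it, pinched across its thickness.
- clamp_lever (a joint): Angle of the lever about the pin: 0 upright, 1.571 folded level (hard stop), then pointing along the bolt head's x. Stays where it is left. A stiff cam: 0.30 N m to start, 0.50 N m at the end (about 6 to 10 N square to the blade near its end). Over 40 N pressed against the stop bends it.
- insert_mark (a point): Dark mark on the brass insert ring (40 mm across, 5 mm high, on the clamp bar round the bolt), 18 mm from the bolt axis. The thread drags with 0.10 N m while turned (less in a pause) and stays where left; from the snug point on the torque climbs by 0.4 N m per 0.1 rad (0.25 to 0.5 N m is snug). Above 0.7 N m the insert breaks loose and spins with the bolt: the mark must not move.
- star_stack: Stack of three gold stars 64 mm across, 15 mm high, lying on the press base; origin at its underside. Bystander.
- star_punch: Brown and teal hand punch, 115 x 78 x 44 mm, on the table; origin at its underside. Bystander.
- glue_jar: Glue jar with orange cap, 56 mm across, 75 mm high; origin at its underside. Bystander.
- ribbon_spool: Red and cardboard spool, 72 mm across, 30 mm high; origin at its underside. Bystander.
- screwdriver: Screwdriver lying on the table; origin under it. Bystander.
- spare_die: Spare steel die disc, 80 mm across, 14 mm high; origin at its underside. Bystander.
- star_tin: Aluminium tin with a gold star on its lid, 72 mm across, 52 mm high; origin at its underside. Bystander.

How it is judged:
On the way, in this order (a step that is already met when the one before it is completed fails the run):
1. the bolt is screwed in until snug, the lever still upright (z of bolt_head in the frame of press_base below 0.07022 m and value of joint clamp_lever below 0.5 rad), for 0.2 s.
2. the lever is folded down flat, the bolt still snug (z of bolt_head in the frame of press_base below 0.07022 m and value of joint clamp_lever above 1.45 rad), for 0.2 s.
At the end, for the whole second after the job is handed in: The bolt is snug (within about 0.2 rad of its stop), its lever is folded down to within 7 degrees of level, and the brass insert has not turned (its mark within 4 mm of where it was) (all of step 2 and not (distance of insert_mark from where it was at the start of the episode above 0.004 m)); the robot touches nothing.
It fails at once if the bolt is overtightened and the brass insert spins (mark moved over 4 mm) (distance of insert_mark from where it was at the start of the episode above 0.004 m).
It fails at once if the lever is folded (over 0.6 rad) while the bolt is still loose (value of joint clamp_lever above 0.6 rad and z of bolt_head in the frame of press_base above 0.0706 m).
It fails at once if the nearly closed lever is pressed with over 40 N (value of joint clamp_lever above 1.2 rad and contact force between the arm and clamp_lever above 40 N).
It fails at once if a bystander is shifted by more than 30 mm (distance of any of star_stack, star_punch, glue_jar, ribbon_spool, screwdriver, spare_die, star_tin from where it was at the start of the episode above 0.03 m).
It also fails if it takes over 72 s, if anything falls off the work surface, if the arm or the gripper's body presses on something with over 40 N, if the wrist force passes 120 N, or if a joint passes its speed limit or range.

## Working session

There is one attempt and no reset: what is moved stays moved. The work goes in short steps, Python scripts to look and compute and a tool call to move; the robot and the scene stay as the last step left them, time stands still between calls to the robot, and variables do not carry over. Pictures are saved under pics/ and viewed, and the job is handed in when it is done.

Besides the shell and the picture viewer there is one more tool, called as name(argument=value, ...) on one line, values as JSON. send_rows: Moves the arm, as the interface text tells. Its arguments: {"type":"object","properties":{"plan":{"type":"array"},"claw":{"type":"number"},"newtons":{"type":"number"}},"required":["plan"]}

```bash
ls; mkdir -p pics
python3 - <<'E'
from workcell import get_state, viewer, job, env
import cv2
print(get_state(), env.grasp_offset)
for n in ("scene","top"):
    d=viewer.read_camera(n); cv2.imwrite(f"pics/{n}0.png",d["frame"]); print(n,d["mtx"],d["k1"],d["rvec"],d["tvec"])
E
```

```text
pics
{'clock': 0.0, 'joint_pos': array([-1.24363214e+00,  3.13960654e-01,  4.49566456e-02,  1.30358738e+00,
        1.34309484e-05,  1.43120410e+00]), 'qvel': array([-0.0004567 , -0.00034784,  0.00040679,  0.00063018,  0.00013347,
       -0.00097836]), 'tau': array([-8.00325670e-04, -4.80630684e+01,  2.98528951e+01,  1.94742030e-02,
       -1.46228958e-04, -5.04622349e-06]), 'tcp_pos': array([ 0.25857706, -0.51300095,  0.23042235]), 'orientation': array([-0.162897  , -0.68788262, -0.16416162,  0.68799203]), 'wrist_force': array([-0.16368529, -0.45673009,  0.21518509]), 'ft_torque': array([0.02571891, 0.07328651, 0.04987045]), 'finger_gap': 0.08562921791485835} 0.0187
scene [[516.45089583   0.         322.3505647 ]
 [  0.         516.45089583 239.61599845]
 [  0.           0.           1.        ]] -0.017150766460958478 [ 2.09841332  1.61830915 -0.48813881] [-0.14197101 -0.38877251  1.67503779]
top [[515.24754189   0.         328.03903467]
 [  0.         515.24754189 237.54317271]
 [  0.           0.           1.        ]] 0.03477367121246838 [ 2.21689204 -1.99500138  0.20953625] [-0.05435266  0.58679948  1.16212964]
```

View pics/scene0.png

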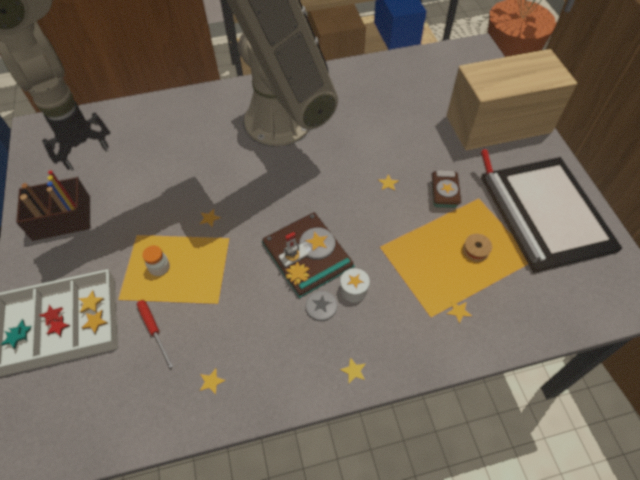

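View pics/top0.png

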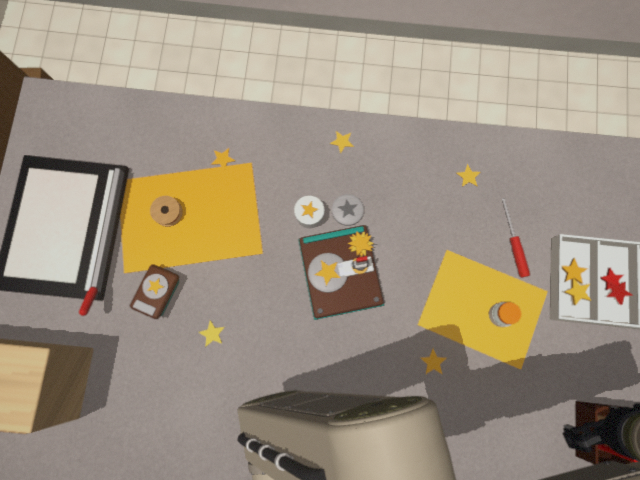

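The scene view shows the press near (307,252) and the red lever grip near (291,238). In the top view the press is near (341,272) and the lever near (361,264). I'll zoom in on both.

```bash
cat > h.py <<'E'
import numpy as np, cv2
from workcell import get_state, viewer, job, env
from scipy.spatial.transform import Rotation as R
def cam(n):
    d=viewer.read_camera(n); d['R']=cv2.Rodrigues(np.array(d['rvec'],float))[0]; d['t']=np.array(d['tvec'],float).ravel(); return d
def ray(d,u,v):
    p=cv2.undistortPoints(np.array([[[u,v]]],float),np.array(d['mtx']),np.array([d['k1'],0,0,0.]))[0,0]
    return -d['R'].T@d['t'], d['R'].T@np.array([p[0],p[1],1])
def onz(d,u,v,z):
    o,r=ray(d,u,v); return o+r*(z-o[2])/r[2]
def tri(r1,r2):
    (a,u),(b,v)=r1,r2; u=u/np.linalg.norm(u); v=v/np.linalg.norm(v)
    s=np.linalg.lstsq(np.c_[u,-v],b-a,rcond=None)[0]; p,q=a+s[0]*u,b+s[1]*v
    return (p+q)/2, np.linalg.norm(p-q)
def proj(d,P):
    return cv2.projectPoints(np.array(P,float).reshape(-1,3),np.array(d['rvec'],float),np.array(d['tvec'],float),np.array(d['mtx']),np.array([d['k1'],0,0,0.]))[0].reshape(-1,2)
def crop(d,fn,u,v,w,h,k):
    x,y=int(u-w/2),int(v-h/2); cv2.imwrite(fn,cv2.resize(d['frame'][y:y+h,x:x+w],None,fx=k,fy=k,interpolation=cv2.INTER_CUBIC)); print(fn,'origin',x,y,'scale',k)
def tq():
    q=get_state()['orientation']; return R.from_quat([q[1],q[2],q[3],q[0]])
E
python3 - <<'E'
from h import *
a=cam('scene');b=cam('top')
crop(a,'pics/s1.png',307,252,100,75,8); crop(b,'pics/t1.png',345,268,100,75,8)
np.set_printoptions(precision=3,suppress=True); print(tq().as_matrix())
for d in (a,b):
    hsv=cv2.cvtColor(d['frame'],cv2.COLOR_BGR2HSV)
    m=cv2.inRange(hsv,(40,60,40),(100,255,255))
    print([ (s[:5].tolist(),c.round(1).tolist()) for s,c in zip(*cv2.connectedComponentsWithStats(m)[2:4]) if s[4]>30])
    m=cv2.inRange(hsv,(0,130,90),(8,255,255))|cv2.inRange(hsv,(172,130,90),(180,255,255))
    print('red',[ (s[:5].tolist(),c.round(1).tolist()) for s,c in zip(*cv2.connectedComponentsWithStats(m)[2:4]) if s[4]>5])
E
```

```text
pics/s1.png origin 257 214 scale 8
pics/t1.png origin 295 230 scale 8
[[-0.     0.45  -0.893]
 [ 0.001 -0.893 -0.45 ]
 [-1.    -0.001 -0.   ]]
[([0, 0, 640, 480, 306499], [319.9, 239.4]), ([299, 258, 51, 31, 311], [323.9, 273.0]), ([1, 320, 30, 28, 364], [16.0, 334.2])]
red [([0, 0, 640, 480, 306306], [319.9, 239.4]), ([482, 149, 11, 24, 135], [486.6, 160.5]), ([49, 171, 4, 4, 12], [50.4, 172.4]), ([285, 231, 11, 9, 66], [290.0, 235.0]), ([137, 301, 21, 34, 322], [147.0, 316.7]), ([40, 307, 27, 28, 358], [54.1, 320.3])]
[([0, 0, 640, 480, 306760], [319.5, 239.5]), ([303, 226, 61, 17, 355], [332.8, 234.3])]
red [([0, 0, 640, 480, 305992], [319.0, 239.3]), ([510, 237, 20, 40, 407], [519.3, 256.9]), ([356, 256, 11, 6, 50], [361.4, 258.6]), ([602, 269, 30, 35, 429], [615.3, 286.1]), ([79, 287, 18, 28, 238], [87.4, 300.7]), ([598, 447, 7, 4, 11], [601.1, 448.2]), ([632, 459, 6, 4, 13], [634.6, 460.6])]
```

View pics/s1.png

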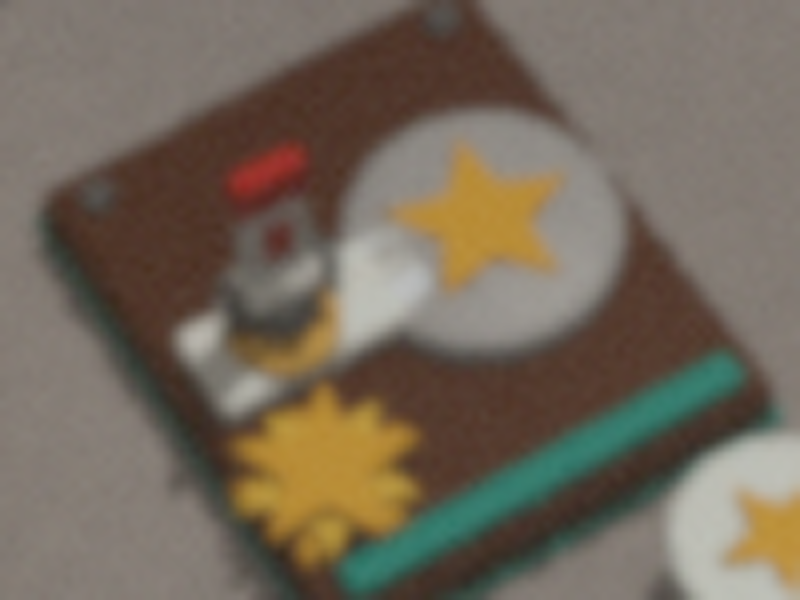

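View pics/t1.png

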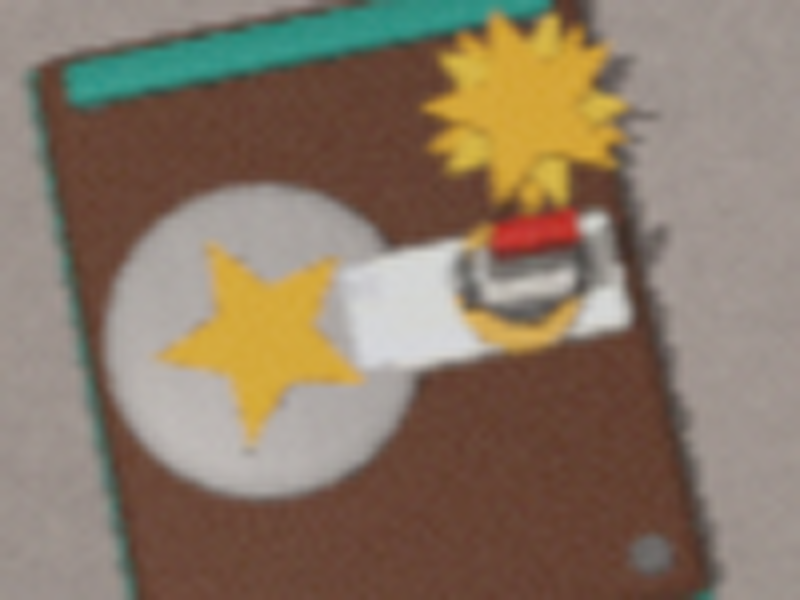

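The top crop shows the red grip at (492–578, 210–250) with the ring and fork around (520,290). The scene crop shows the grip from (228,190) to (307,158) and the fork near (280,290). Next I triangulate.

```bash
python3 - <<'E'
from h import *
np.set_printoptions(precision=4,suppress=True)
a=cam('scene');b=cam('top')
S=lambda x,y:(257+(x-3.5)/8,214+(y-3.5)/8); T=lambda x,y:(295+(x-3.5)/8,230+(y-3.5)/8)
print('red ctr',tri(ray(a,290,235),ray(b,361.4,258.6)))
# red end extremities: scene left/right; top right/left (scene left <-> top right?)
for s in ((232,185),(304,158)):
  for t in ((492,231),(578,222)):
    print(s,t,tri(ray(a,*S(*s)),ray(b,*T(*t))))
print('gold star ctr', tri(ray(a,*S(485,217)),ray(b,*T(260,340))))
# die circle centres on z=.042
print(onz(a,*S(485,230),.040),onz(b,*T(262,341),.040))
for m,(d,z) in {'s':(a,.028),'t':(b,.028)}.items():
    pass
print('screws s',onz(a,*S(98,195),.028),onz(a,*S(440,18),.028),'t',onz(b,*T(650,553),.028))
# ring
print('ring s bottom',onz(a,*S(290,375),.045),'ring t',onz(b,*T(518,300),.045))
print('bar end corners t',[onz(b,*T(*p),.042) for p in ((600,213),(630,325),(345,268),(362,368))])
print('bar s',[onz(a,*S(*p),.042) for p in ((175,340),(230,415))])
# teal strip
for d in(a,b):
    hsv=cv2.cvtColor(d['frame'],cv2.COLOR_BGR2HSV); m=cv2.inRange(hsv,(40,60,40),(100,255,255)); m[:,:290]=0
    m=m
    ys,xs=np.nonzero(m); P=np.array([onz(d,x,y,.03)[:2] for x,y in zip(xs,ys)]); c=P.mean(0); w=np.linalg.svd(P-c)[2]; print('teal',c,w[0], np.degrees(np.arctan2(w[0][1],w[0][0])))
E
python3 - <<'E'
import sys; sys.path.insert(0,'.')
E
```

```text
red ctr (array([ 0.5346, -0.0728,  0.1325]), np.float64(0.0012633397169561247))
(232, 185) (492, 231) (array([ 0.5335, -0.0726,  0.1252]), np.float64(0.024061426409799636))
(232, 185) (578, 222) (array([ 0.5383, -0.0845,  0.135 ]), np.float64(0.0015842688940847175))
(304, 158) (492, 231) (array([ 0.5335, -0.061 ,  0.1338]), np.float64(0.0012360539501417305))
(304, 158) (578, 222) (array([ 0.5386, -0.0728,  0.1448]), np.float64(0.020836322065729156))
gold star ctr (array([0.5098, 0.0009, 0.04  ]), np.float64(0.0011754391223448878))
[ 0.5147 -0.0009  0.04  ] [0.5096 0.0009 0.04  ]
screws s [ 0.46   -0.1219  0.028 ] [0.4186 0.0072 0.028 ] t [ 0.4603 -0.1203  0.028 ]
ring s bottom [ 0.5555 -0.0762  0.045 ] ring t [ 0.5291 -0.0735  0.045 ]
bar end corners t [array([ 0.5583, -0.0956,  0.042 ]), array([ 0.5256, -0.1075,  0.042 ]), array([ 0.5338, -0.0214,  0.042 ]), array([ 0.5044, -0.0295,  0.042 ])]
bar s [array([ 0.5312, -0.1092,  0.042 ]), array([ 0.5633, -0.0979,  0.042 ])]
teal [ 0.6041 -0.0016] [ 0.3269 -0.9451] -70.92180455893234
teal [ 0.5738 -0.0113] [-0.9652 -0.2616] -164.83739352471798
```

```bash
cat > ov.py <<'E'
from h import *
import sys
def boxpts(c,yaw,tilt,dims,z0,z1,pinz=.0715):
    # lever box: tilt about pin y
    out=[]
    for x in (-1,1):
        for y in (-1,1):
            for z in (z0,z1):
                out.append([x*dims[0]/2,y*dims[1]/2,z])
    M=(R.from_euler('z',yaw,degrees=True)*R.from_euler('y',tilt,degrees=True)).as_matrix()
    return (M@np.array(out).T).T+np.array([c[0],c[1],pinz])
E=[(0,1),(2,3),(4,5),(6,7),(0,2),(2,6),(6,4),(4,0),(1,3),(3,7),(7,5),(5,1)]
def overlay(d,fn,org,k,c,yaw,tilt):
    x,y=org; im=cv2.resize(d['frame'][y:y+75,x:x+100],None,fx=k,fy=k,interpolation=cv2.INTER_CUBIC)
    def px(P): return [tuple(int(v) for v in (p-np.array([x,y]))*k+k/2) for p in proj(d,P)]
    q=px(boxpts(c,yaw,tilt,(.009,.026),.046,.066))
    for i,j in E: cv2.line(im,q[i],q[j],(255,0,255),1)
    th=np.linspace(0,2*np.pi,60)
    q=px(np.c_[c[0]+.02*np.cos(th),c[1]+.02*np.sin(th),0*th+.047]); cv2.polylines(im,[np.array(q)],True,(255,255,0),1)
    cv2.imwrite(fn,im)
E
python3 - <<'E'
from ov import *
a=cam('scene');b=cam('top')
for d in(a,b): print(-d['R'].T@d['t'])
c=(.5335,-.0733)
overlay(a,'pics/s2.png',(257,214),8,c,12,0); overlay(b,'pics/t2.png',(295,230),8,c,12,0)
E
```

```text
[ 1.23538971 -0.1638324   1.19332419]
[ 0.33942306 -0.01584279  1.25792454]
```

View pics/s2.png

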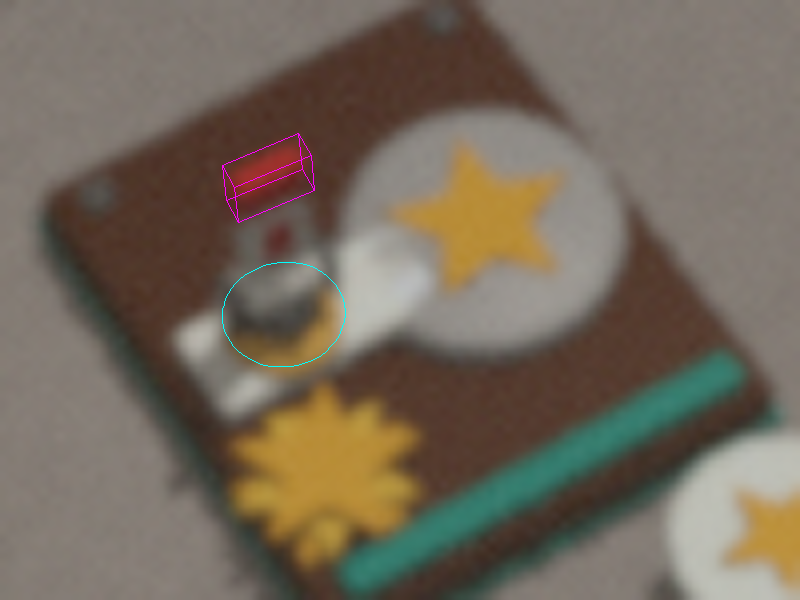

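View pics/t2.png

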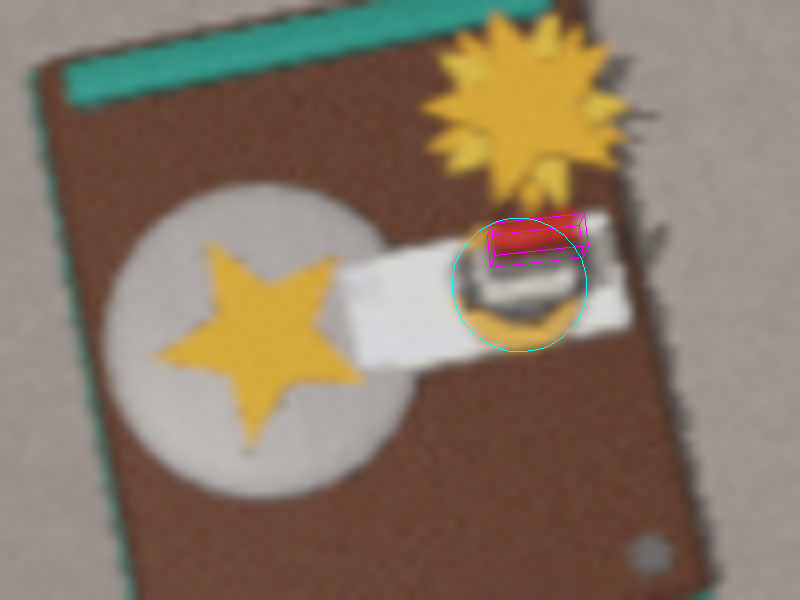

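The ring overlay fits the top view, so the bolt axis is about (0.534, -0.073). The lever is nearly vertical with yaw near 12°. I'll approach with a long counter-clockwise wrist swing so joint 6 has room left to tighten.

send_rows(plan=[[2, -27, -44.5, -10, 0, 0], [4, -54, -89, -20, 0, 0], [6, -81, -133.5, -30, 0, 0], [9, -108, -178, -40, 0, 0], [12, -135, -222, -50, 0, 0], [15, -161, -266.5, -60, 0, 0], [18, -188, -311, -70, 0, 0], [22, -215, -355, -80, 0, 0], [26, -242, -400, -90, 0, 0], [30, -269, -444, -100, 0, 0]], claw=45, newtons=30)

```text
clock: 1.65
tcp_pos: [0.5351, -0.072, 0.2014]
orientation: [0.633, 0.315, 0.633, -0.315]
wrist_force: [-0.2, 0.1, 0.3]
finger_gap: 0.0453
```

send_rows(plan=[[0, 0, 0, -10, 0, 0], [0, 0, 0, -20, 0, 0], [0, 0, 0, -30, 0, 0], [0, 0, 0, -40, 0, 0], [0, 0, 0, -50, 0, 0], [0, 0, 0, -60, 0, 0], [0, 0, 0, -70, 0, 0], [0, 0, 0, -80, 0, 0], [0, 0, 0, -90, 0, 0], [0, 0, 0, -100, 0, 0]])

```text
clock: 2.9
tcp_pos: [0.5342, -0.0735, 0.2013]
orientation: [0.648, -0.282, 0.648, 0.282]
wrist_force: [-0.8, 0.4, -0.4]
finger_gap: 0.0454
```

send_rows(plan=[[0, 0, 0, -10, 0, 0], [0, 0, 0, -20, 0, 0], [0, 0, 0, -30, 0, 0], [0, 0, 0, -40, 0, 0], [0, 0, 0, -48, 0, 0], [0, 0, 0, -55, 0, 0], [0, 0, 0, -55, 0, 0], [0, 0, 0, -55, 0, 0], [0, 0, 0, -55, 0, 0], [0, 0, 0, -55, 0, 0]])

```text
clock: 4.15
tcp_pos: [0.5342, -0.0735, 0.2013]
orientation: [-0.446, 0.548, -0.446, -0.548]
wrist_force: [0.3, 0.4, 0.0]
finger_gap: 0.0449
```

```bash
cat > st.py <<'E'
from h import *
np.set_printoptions(precision=4,suppress=True)
def show():
    s=get_state(); M=tq().as_matrix()
    print('t',s['clock'],'tcp',s['tcp_pos'],'q',s['joint_pos'].round(3),'gap',round(s['finger_gap'],4))
    print('F',s['wrist_force'],'M',s['ft_torque'],'xax',M[:,0],'yaw y',np.degrees(np.arctan2(M[1,1],M[0,1])))
    return s,M
def to(p):
    s,M=show(); print('tool shift mm',M.T@(np.array(p)-s['tcp_pos'])*1000)
E
python3 - <<'E'
from st import *
to((.5343,-.073,.097))
a=cam('scene');b=cam('top'); crop(a,'pics/s3.png',300,240,100,75,8); crop(b,'pics/t3.png',355,262,100,75,8)
E
```

```text
t 4.15 tcp [ 0.5342 -0.0735  0.2013] q [-0.286  0.255 -0.107  1.209 -0.    -2.061] gap 0.0449
F [0.3139 0.4173 0.0074] M [-0.0985 -0.0008 -0.0337] xax [ 0.     -0.0001 -1.    ] yaw y -168.29060184843902
tool shift mm [104.2891  -0.1924   0.4843]
pics/s3.png origin 250 202 scale 8
pics/t3.png origin 305 224 scale 8
```

send_rows(plan=[[12, 0, 0, 0, 0, 0], [24, 0, 0, 0, 0, 0], [36, 0, 0, 0, 0, 0], [48, 0, 0, 0, 0, 0], [60, 0, 0, 0, 0, 0], [72, 0, 0, 0, 0, 0], [84, 0, 0, 0, 0, 0], [94, 0, 0, 0, 0, 0], [104, 0, 0, 0, 0, 0], [104, 0, 0, 0, 0, 0]])

```text
clock: 5.5
tcp_pos: [0.5336, -0.0733, 0.0964]
orientation: [0.446, -0.548, 0.446, 0.549]
wrist_force: [-0.4, 0.3, 1.3]
finger_gap: 0.0451
```

Run:
```python
from st import *
show()
a=cam('scene');b=cam('top'); crop(a,'pics/s4.png',300,235,100,75,8); crop(b,'pics/t4.png',355,262,100,75,8)
```

```text
t 5.5 tcp [ 0.5336 -0.0733  0.0964] q [-0.286  0.324 -0.282  0.966 -0.    -2.061] gap 0.0451
F [-0.4416  0.3339  1.2605] M [ 0.0312 -0.0194  0.0139] xax [-0.0015  0.0004 -1.    ] yaw y -168.25727580315555
pics/s4.png origin 250 197 scale 8
pics/t4.png origin 305 224 scale 8
```

View pics/s4.png

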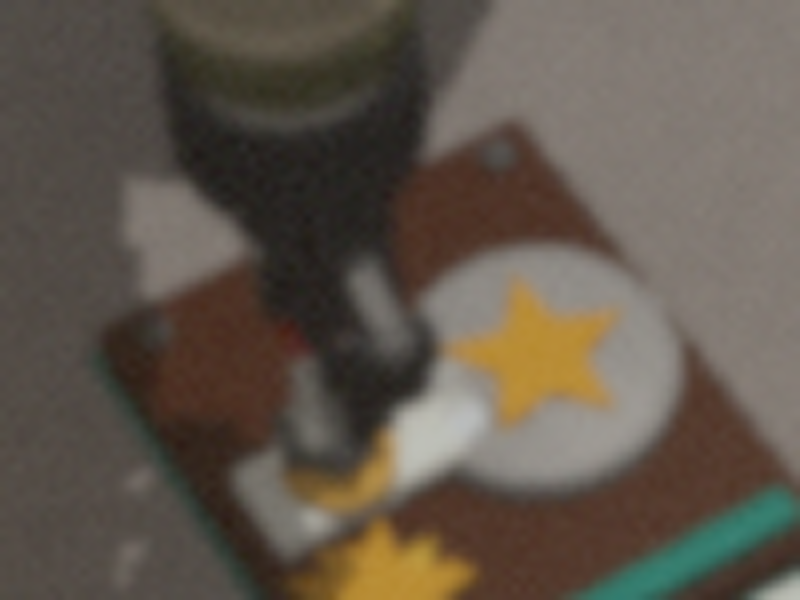

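View pics/t4.png

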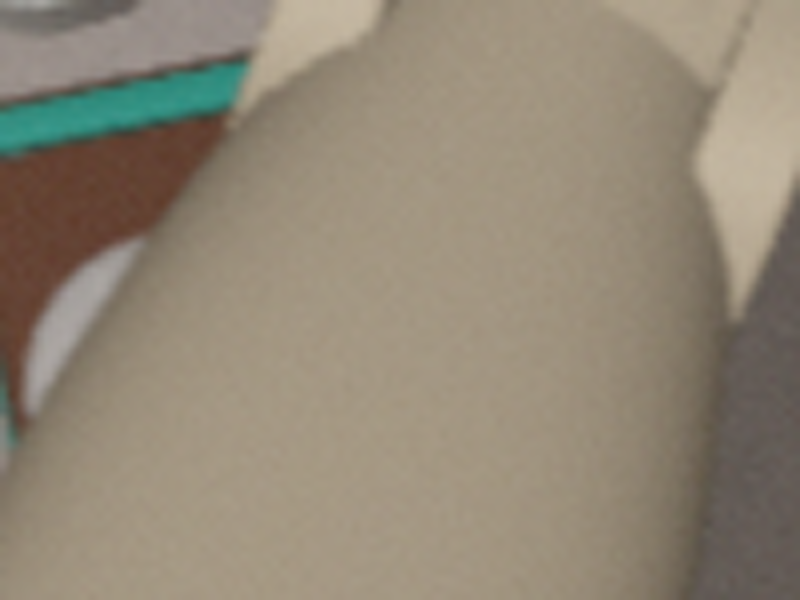

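The scene picture shows the front finger at about (375,380) in front of the blade, with the red grip visible behind it at (293,335). The top view is hidden by the arm. I'll close gently and read the side force.

send_rows(plan=[[0, 0, 0, 0, 0, 0], [0, 0, 0, 0, 0, 0], [0, 0, 0, 0, 0, 0], [0, 0, 0, 0, 0, 0], [0, 0, 0, 0, 0, 0], [0, 0, 0, 0, 0, 0], [0, 0, 0, 0, 0, 0], [0, 0, 0, 0, 0, 0], [0, 0, 0, 0, 0, 0], [0, 0, 0, 0, 0, 0]], claw=0, newtons=25)

```text
clock: 6.85
tcp_pos: [0.5347, -0.0736, 0.0977]
orientation: [-0.446, 0.549, -0.446, -0.548]
wrist_force: [2.7, -0.5, 5.2]
finger_gap: 0.0085
```

Run:
```python
from st import *
show()
a=cam('scene'); crop(a,'pics/s5.png',300,235,100,75,8)
```

```text
t 6.85 tcp [ 0.5347 -0.0736  0.0977] q [-0.286  0.323 -0.28   0.966  0.    -2.061] gap 0.0085
F [ 2.7075 -0.4572  5.1761] M [-0.0088 -0.3814  0.1504] xax [ 0.0011 -0.0003 -1.    ] yaw y -168.25518599125965
pics/s5.png origin 250 197 scale 8
```

View pics/s5.png

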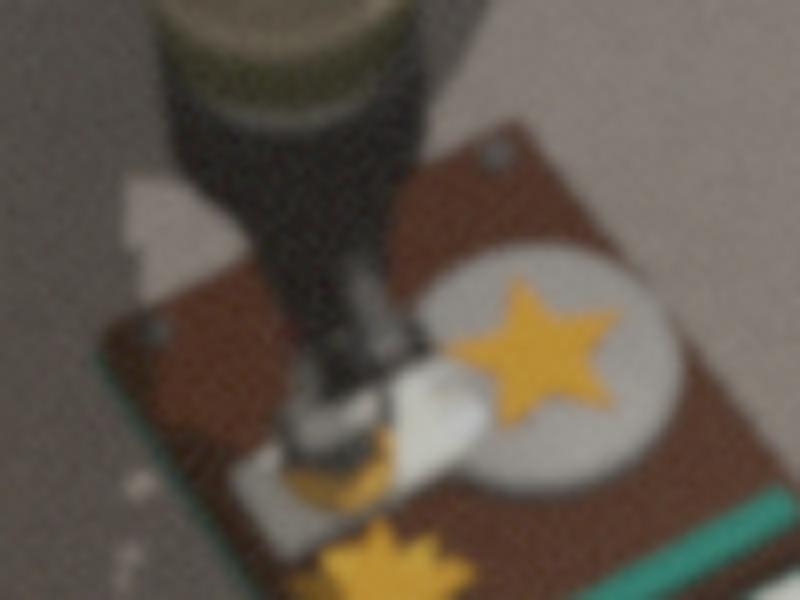

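Run:
```python
from st import *
s,M=show(); d=cam('scene')
ims=[cv2.imread('pics/s5.png'),]
im=ims[0]; p0=s['tcp_pos']; k=8
def px(P): return [tuple(int(v) for v in (p-np.array([250,197]))*k+k/2) for p in proj(d,P)]
for sy,col in((0.0045,(0,255,0)),(-.0045,(255,0,255)),(.015,(0,255,255))):
    q=px([p0+M@np.array(v) for v in ((0,sy,-.011),(0,sy,.011),(-.03,sy,.011),(-.03,sy,-.011))]); cv2.polylines(im,[np.array(q)],True,col,1)
q=px([[.5343,-.0733,.0715],[.5343,-.0733,.1375]]); cv2.line(im,q[0],q[1],(0,0,255),1)
q=px([[.5343,-.0733,.079]+M@np.array([0,0,z]) for z in(-.021,.021)]); cv2.line(im,q[0],q[1],(255,255,255),1)
cv2.imwrite('pics/s6.png',im)
```

```text
t 6.9 tcp [ 0.5347 -0.0736  0.0977] q [-0.286  0.323 -0.28   0.966 -0.    -2.061] gap 0.0089
F [2.2252 0.3072 5.1431] M [-0.0507 -0.3752  0.0695] xax [ 0.0011 -0.0004 -1.    ] yaw y -168.25495405343665
```

View pics/s6.png

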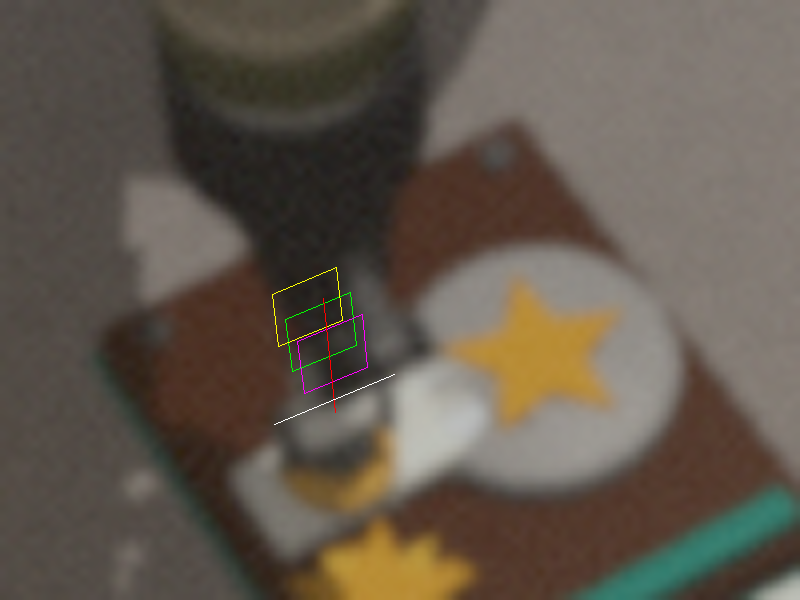

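The projected pads (magenta/green) sit on the blade, and the gap of 8.5 mm means the blade is pinched. I'll grip harder and turn 40°, which is less than the minimum free travel.

send_rows(plan=[[0, 0, 0, 0, 0, 0], [0, 0, 0, 0, 0, 0], [0.1, 0, 0, 5, 0, 0], [0.2, 0, 0, 10, 0, 0], [0.3, 0, 0, 15, 0, 0], [0.3, 0, 0, 20, 0, 0], [0.4, 0, 0, 25, 0, 0], [0.5, 0, 0, 30, 0, 0], [0.6, 0, 0, 35, 0, 0], [0.7, 0, 0, 40, 0, 0]], claw=0, newtons=100)

```text
clock: 8.2
tcp_pos: [0.5343, -0.0738, 0.097]
orientation: [0.607, -0.362, 0.607, 0.362]
wrist_force: [1.0, -1.4, 7.1]
finger_gap: 0.0079
```

Run:
```python
from st import *
show()
a=cam('scene'); crop(a,'pics/s7.png',300,235,100,75,8)
```

```text
t 8.2 tcp [ 0.5343 -0.0738  0.097 ] q [-0.286  0.323 -0.282  0.965 -0.    -1.36 ] gap 0.0079
F [ 1.0217 -1.3861  7.0871] M [-0.0175 -0.107   0.0879] xax [ 0.0005 -0.0006 -1.    ] yaw y 151.57094300413576
pics/s7.png origin 250 197 scale 8
```

View pics/s7.png

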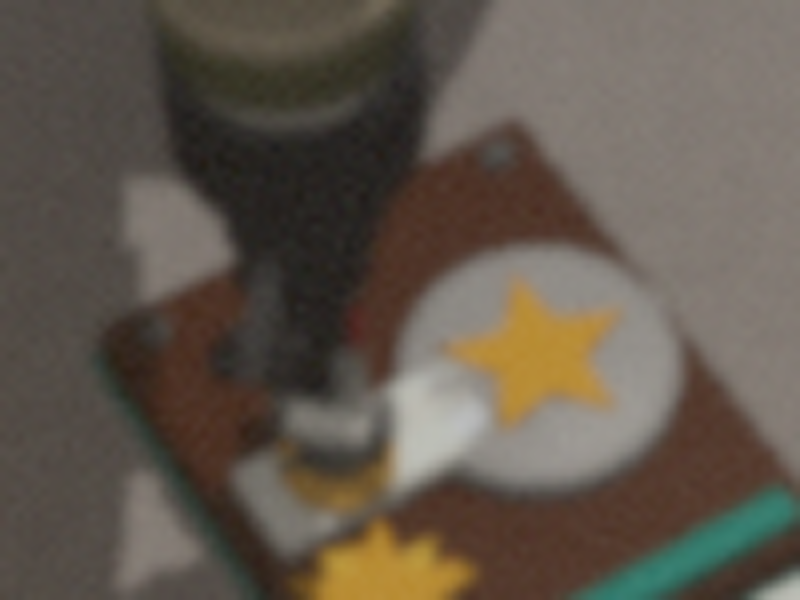

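The lever and fork turned with the gripper: the red shows at (355,325), the side forces are small, and Mz is about 0.09, which matches the drag. I'll continue in small steps.

send_rows(plan=[[0, 0, 0, 0.8, 0, 0], [0, 0, 0, 1.6, 0, 0], [0, 0, 0, 2.4, 0, 0], [0, 0, 0, 3.2, 0, 0], [0.1, 0, 0, 4, 0, 0], [0.1, 0, 0, 4.8, 0, 0], [0.1, 0, 0, 5.6, 0, 0], [0.1, 0, 0, 6.4, 0, 0], [0.1, 0, 0, 7.2, 0, 0], [0.1, 0, 0, 8, 0, 0]])

```text
clock: 9.5
tcp_pos: [0.5343, -0.0738, 0.0969]
orientation: [0.631, -0.32, 0.631, 0.319]
wrist_force: [1.3, -0.8, 6.4]
finger_gap: 0.0073
```

```bash
python3 -c "
from st import *
show()"
```

```text
t 9.5 tcp [ 0.5343 -0.0738  0.0969] q [-0.286  0.323 -0.282  0.965 -0.    -1.223] gap 0.0073
F [ 1.3312 -0.8152  6.3735] M [-0.071  -0.1829  0.1028] xax [ 0.0004 -0.0006 -1.    ] yaw y 143.7077165321664
```

send_rows(plan=[[0, 0, 0, 0.5, 0, 0], [0, 0, 0, 1, 0, 0], [0, 0, 0, 1.5, 0, 0], [0, 0, 0, 2, 0, 0], [0, 0, 0, 2.5, 0, 0], [0, 0, 0, 3, 0, 0], [0, 0, 0, 3.5, 0, 0], [0.1, 0, 0, 4, 0, 0], [0.1, 0, 0, 4.5, 0, 0], [0.1, 0, 0, 5, 0, 0]])

```text
clock: 10.75
tcp_pos: [0.5342, -0.0738, 0.0968]
orientation: [0.644, -0.292, 0.644, 0.291]
wrist_force: [0.8, -0.7, 7.0]
finger_gap: 0.0079
```

```bash
python3 -c "
from st import *
show()"
```

```text
t 10.75 tcp [ 0.5342 -0.0738  0.0968] q [-0.286  0.323 -0.282  0.965 -0.001 -1.136] gap 0.0079
F [ 0.7698 -0.7483  6.9858] M [-0.082  -0.1409  0.1189] xax [ 0.0003 -0.0006 -1.    ] yaw y 138.71539240271014
```

send_rows(plan=[[0, 0, 0, 0.5, 0, 0], [0, 0, 0, 1, 0, 0], [0, 0, 0, 1.5, 0, 0], [0, 0, 0, 2, 0, 0], [0, 0, 0, 2.5, 0, 0], [0, 0, 0, 3, 0, 0], [0, 0, 0, 3.5, 0, 0], [0.1, 0, 0, 4, 0, 0], [0.1, 0, 0, 4.5, 0, 0], [0.1, 0, 0, 5, 0, 0]])

```text
clock: 12.0
tcp_pos: [0.5342, -0.0737, 0.0967]
orientation: [0.656, -0.263, 0.656, 0.263]
wrist_force: [0.2, -1.5, 6.8]
finger_gap: 0.0079
```

```bash
python3 -c "
from st import *
show()"
```

```text
t 12.0 tcp [ 0.5342 -0.0737  0.0967] q [-0.286  0.323 -0.282  0.965 -0.    -1.049] gap 0.0079
F [ 0.2095 -1.4968  6.7828] M [-0.0343 -0.0882  0.0682] xax [ 0.0002 -0.0006 -1.    ] yaw y 133.7188600280506
```

send_rows(plan=[[0, 0, 0, 0.5, 0, 0], [0, 0, 0, 1, 0, 0], [0, 0, 0, 1.5, 0, 0], [0, 0, 0, 2, 0, 0], [0, 0, 0, 2.5, 0, 0], [0, 0, 0, 3, 0, 0], [0, 0, 0, 3.5, 0, 0], [0.1, 0, 0, 4, 0, 0], [0.1, 0, 0, 4.5, 0, 0], [0.1, 0, 0, 5, 0, 0]])

```text
clock: 13.25
tcp_pos: [0.5341, -0.0738, 0.0967]
orientation: [0.667, -0.235, 0.667, 0.234]
wrist_force: [0.8, -0.7, 6.0]
finger_gap: 0.0078
```

```bash
python3 -c "
from st import *
show()"
```

```text
t 13.25 tcp [ 0.5341 -0.0738  0.0967] q [-0.286  0.323 -0.282  0.965 -0.    -0.962] gap 0.0078
F [ 0.7529 -0.661   6.011 ] M [ 0.0205 -0.0373  0.0922] xax [ 0.0002 -0.0006 -1.    ] yaw y 128.7146351368098
```

send_rows(plan=[[0, 0, 0, 0.5, 0, 0], [0, 0, 0, 1, 0, 0], [0, 0, 0, 1.5, 0, 0], [0, 0, 0, 2, 0, 0], [0, 0, 0, 2.5, 0, 0], [0, 0, 0, 3, 0, 0], [0, 0, 0, 3.5, 0, 0], [0.1, 0, 0, 4, 0, 0], [0.1, 0, 0, 4.5, 0, 0], [0.1, 0, 0, 5, 0, 0]])

```text
clock: 14.5
tcp_pos: [0.5341, -0.0737, 0.0966]
orientation: [0.677, -0.205, 0.677, 0.205]
wrist_force: [1.4, -0.2, 6.5]
finger_gap: 0.0077
```

```bash
python3 -c "
from st import *
show()"
```

```text
t 14.5 tcp [ 0.5341 -0.0737  0.0966] q [-0.286  0.324 -0.282  0.965 -0.    -0.874] gap 0.0077
F [ 1.3989 -0.2425  6.5372] M [-0.0403 -0.0846  0.1293] xax [ 0.0001 -0.0005 -1.    ] yaw y 123.71622386418906
```

send_rows(plan=[[0, 0, 0, 0.5, 0, 0], [0, 0, 0, 1, 0, 0], [0, 0, 0, 1.5, 0, 0], [0, 0, 0, 2, 0, 0], [0, 0, 0, 2.5, 0, 0], [0, 0, 0, 3, 0, 0], [0, 0, 0, 3.5, 0, 0], [0.1, 0, 0, 4, 0, 0], [0.1, 0, 0, 4.5, 0, 0], [0.1, 0, 0, 5, 0, 0]])

```text
clock: 15.75
tcp_pos: [0.5341, -0.0737, 0.0965]
orientation: [0.685, -0.176, 0.685, 0.175]
wrist_force: [0.5, -0.2, 7.9]
finger_gap: 0.0076
```

```bash
python3 -c "
from st import *
show()"
```

```text
t 15.75 tcp [ 0.5341 -0.0737  0.0965] q [-0.286  0.324 -0.283  0.964 -0.    -0.787] gap 0.0076
F [ 0.4742 -0.1901  7.8931] M [ 0.0573 -0.0341  0.145 ] xax [ 0.     -0.0005 -1.    ] yaw y 118.7161882700647
```

send_rows(plan=[[0, 0, 0, 0.4, 0, 0], [0, 0, 0, 0.8, 0, 0], [0, 0, 0, 1.2, 0, 0], [0, 0, 0, 1.6, 0, 0], [0, 0, 0, 2, 0, 0], [0, 0, 0, 2.4, 0, 0], [0, 0, 0, 2.8, 0, 0], [0, 0, 0, 3.2, 0, 0], [0.1, 0, 0, 3.6, 0, 0], [0.1, 0, 0, 4, 0, 0]])

```text
clock: 17.0
tcp_pos: [0.534, -0.0737, 0.0964]
orientation: [0.691, -0.152, 0.691, 0.151]
wrist_force: [-0.2, -0.0, 8.4]
finger_gap: 0.0078
```

```bash
python3 -c "
from st import *
show()"
```

```text
t 17.0 tcp [ 0.534  -0.0737  0.0964] q [-0.286  0.324 -0.283  0.964 -0.    -0.717] gap 0.0078
F [-0.199  -0.0225  8.4374] M [0.0286 0.0043 0.0684] xax [ 0.     -0.0004 -1.    ] yaw y 114.72187560428628
```

Still only drag. I keep going.

send_rows(plan=[[0, 0, 0, 0.5, 0, 0], [0, 0, 0, 1, 0, 0], [0, 0, 0, 1.5, 0, 0], [0, 0, 0, 2, 0, 0], [0, 0, 0, 2.5, 0, 0], [0, 0, 0, 3, 0, 0], [0, 0, 0, 3.5, 0, 0], [0.1, 0, 0, 4, 0, 0], [0.1, 0, 0, 4.5, 0, 0], [0.1, 0, 0, 5, 0, 0]])

```text
clock: 18.25
tcp_pos: [0.534, -0.0736, 0.0963]
orientation: [0.697, -0.121, 0.697, 0.121]
wrist_force: [0.2, -0.2, 7.6]
finger_gap: 0.0077
```

```bash
python3 -c "
from st import *
show()"
```

```text
t 18.25 tcp [ 0.534  -0.0736  0.0963] q [-0.286  0.324 -0.283  0.964 -0.    -0.63 ] gap 0.0077
F [ 0.1677 -0.1601  7.5568] M [0.0009 0.0038 0.0644] xax [-0.     -0.0004 -1.    ] yaw y 109.71744701624938
```

send_rows(plan=[[0, 0, 0, 0.5, 0, 0], [0, 0, 0, 1, 0, 0], [0, 0, 0, 1.5, 0, 0], [0, 0, 0, 2, 0, 0], [0, 0, 0, 2.5, 0, 0], [0, 0, 0, 3, 0, 0], [0, 0, 0, 3.5, 0, 0], [0.1, 0, 0, 4, 0, 0], [0.1, 0, 0, 4.5, 0, 0], [0.1, 0, 0, 5, 0, 0]])

```text
clock: 19.5
tcp_pos: [0.534, -0.0736, 0.0962]
orientation: [0.701, -0.091, 0.701, 0.09]
wrist_force: [-0.4, -0.3, 7.9]
finger_gap: 0.008
```

```bash
python3 -c "
from st import *
show()"
```

```text
t 19.5 tcp [ 0.534  -0.0736  0.0962] q [-0.286  0.324 -0.283  0.964 -0.    -0.543] gap 0.008
F [-0.3823 -0.2657  7.8987] M [0.0658 0.0602 0.0773] xax [-0.0001 -0.0003 -1.    ] yaw y 104.71719862767631
```

send_rows(plan=[[0, 0, 0, 0.5, 0, 0], [0, 0, 0, 1, 0, 0], [0, 0, 0, 1.5, 0, 0], [0, 0, 0, 2, 0, 0], [0, 0, 0, 2.5, 0, 0], [0, 0, 0, 3, 0, 0], [0, 0, 0, 3.5, 0, 0], [0.1, 0, 0, 4, 0, 0], [0.1, 0, 0, 4.5, 0, 0], [0.1, 0, 0, 5, 0, 0]])

```text
clock: 20.75
tcp_pos: [0.534, -0.0736, 0.0961]
orientation: [0.705, -0.06, 0.705, 0.06]
wrist_force: [-1.4, -0.4, 7.8]
finger_gap: 0.0078
```

```bash
python3 -c "
from st import *
show()"
```

```text
t 20.75 tcp [ 0.534  -0.0736  0.0961] q [-0.286  0.324 -0.283  0.964 -0.    -0.455] gap 0.0078
F [-1.4309 -0.4057  7.8151] M [0.1557 0.0402 0.0629] xax [-0.     -0.0003 -1.    ] yaw y 99.71987942725059
```

send_rows(plan=[[0, 0, 0, 0.5, 0, 0], [0, 0, 0, 1, 0, 0], [0, 0, 0, 1.5, 0, 0], [0, 0, 0, 2, 0, 0], [0, 0, 0, 2.5, 0, 0], [0, 0, 0, 3, 0, 0], [0, 0, 0, 3.5, 0, 0], [0.1, 0, 0, 4, 0, 0], [0.1, 0, 0, 4.5, 0, 0], [0.1, 0, 0, 5, 0, 0]])

```text
clock: 22.0
tcp_pos: [0.5339, -0.0735, 0.096]
orientation: [0.706, -0.029, 0.707, 0.029]
wrist_force: [-0.4, -0.6, 7.4]
finger_gap: 0.0081
```

```bash
python3 -c "
from st import *
show()"
```

```text
t 22.0 tcp [ 0.5339 -0.0735  0.096 ] q [-0.286  0.324 -0.283  0.964 -0.    -0.368] gap 0.0081
F [-0.3611 -0.6152  7.42  ] M [0.1241 0.1118 0.1742] xax [-0.0001 -0.0002 -1.    ] yaw y 94.72005717169665
```

send_rows(plan=[[0, 0, 0, 0.2, 0, 0], [0, 0, 0, 0.4, 0, 0], [0, 0, 0, 0.6, 0, 0], [0, 0, 0, 0.8, 0, 0], [0, 0, 0, 1, 0, 0], [0, 0, 0, 1.2, 0, 0], [0, 0, 0, 1.4, 0, 0], [0, 0, 0, 1.6, 0, 0], [0, 0, 0, 1.8, 0, 0], [0, 0, 0, 2, 0, 0]])

```text
clock: 23.25
tcp_pos: [0.5339, -0.0735, 0.096]
orientation: [0.707, -0.017, 0.707, 0.017]
wrist_force: [-0.7, -1.0, 8.6]
finger_gap: 0.0077
```

```bash
python3 -c "
from st import *
show()"
```

```text
t 23.25 tcp [ 0.5339 -0.0735  0.096 ] q [-0.286  0.324 -0.283  0.964 -0.    -0.333] gap 0.0077
F [-0.7004 -1.0257  8.6322] M [0.1509 0.0527 0.099 ] xax [-0.0002 -0.0002 -1.    ] yaw y 92.73038208381718
```

send_rows(plan=[[0, 0, 0, 0.4, 0, 0], [0, 0, 0, 0.8, 0, 0], [0, 0, 0, 1.2, 0, 0], [0, 0, 0, 1.6, 0, 0], [0, 0, 0, 2, 0, 0], [0, 0, 0, 2.4, 0, 0], [0, 0, 0, 2.8, 0, 0], [0, 0, 0, 3.2, 0, 0], [0.1, 0, 0, 3.6, 0, 0], [0.1, 0, 0, 4, 0, 0]])

```text
clock: 24.5
tcp_pos: [0.5339, -0.0735, 0.0959]
orientation: [0.707, 0.008, 0.707, -0.008]
wrist_force: [-1.1, -0.2, 8.7]
finger_gap: 0.0079
```

```bash
python3 -c "
from st import *
show()"
```

```text
t 24.5 tcp [ 0.5339 -0.0735  0.0959] q [-0.286  0.324 -0.284  0.963 -0.    -0.263] gap 0.0079
F [-1.1125 -0.2274  8.6834] M [0.1045 0.0793 0.094 ] xax [-0.0003 -0.0001 -1.    ] yaw y 88.7238839247834
```

send_rows(plan=[[0, 0, 0, 0.5, 0, 0], [0, 0, 0, 1, 0, 0], [0, 0, 0, 1.5, 0, 0], [0, 0, 0, 2, 0, 0], [0, 0, 0, 2.5, 0, 0], [0, 0, 0, 3, 0, 0], [0, 0, 0, 3.5, 0, 0], [0.1, 0, 0, 4, 0, 0], [0.1, 0, 0, 4.5, 0, 0], [0.1, 0, 0, 5, 0, 0]])

```text
clock: 25.75
tcp_pos: [0.5339, -0.0735, 0.0959]
orientation: [0.706, 0.038, 0.706, -0.038]
wrist_force: [-0.8, -0.4, 9.5]
finger_gap: 0.0077
```

```bash
python3 -c "
from st import *
show()
a=cam('scene'); crop(a,'pics/s8.png',300,235,100,75,8)"
```

```text
t 25.75 tcp [ 0.5339 -0.0735  0.0959] q [-0.286  0.324 -0.284  0.963 -0.    -0.178] gap 0.0077
F [-0.8256 -0.4266  9.4598] M [0.1167 0.102  0.804 ] xax [-0.0003 -0.0004 -1.    ] yaw y 83.81899965431444
pics/s8.png origin 250 197 scale 8
```

View pics/s8.png

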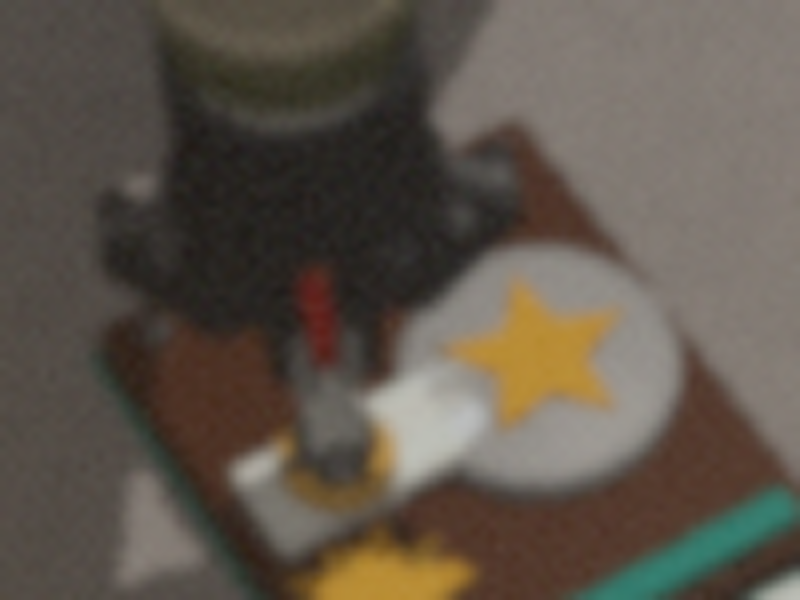

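Mz jumped to 0.80, so the bolt is snug. I'll re-read it before doing anything else.

```bash
python3 -c "
from st import *
for i in range(4):
    show(); cam('scene')"
```

```text
t 25.8 tcp [ 0.5339 -0.0734  0.0959] q [-0.285  0.324 -0.284  0.963 -0.    -0.177] gap 0.0078
F [-0.7028 -1.1582  8.5223] M [0.0683 0.1078 0.7829] xax [-0.0003 -0.0004 -1.    ] yaw y 83.80153659467638
t 25.85 tcp [ 0.5339 -0.0735  0.0959] q [-0.286  0.324 -0.284  0.963 -0.    -0.178] gap 0.008
F [-0.7131 -1.1832  8.1333] M [0.0996 0.0879 0.7563] xax [-0.0002 -0.0004 -1.    ] yaw y 83.82206001852279
t 25.9 tcp [ 0.5339 -0.0735  0.0959] q [-0.285  0.324 -0.284  0.963 -0.    -0.178] gap 0.0078
F [-0.5029  0.1225  9.7703] M [0.0843 0.1286 0.7838] xax [-0.0002 -0.0004 -1.    ] yaw y 83.8266458042781
t 25.95 tcp [ 0.5339 -0.0735  0.0959] q [-0.286  0.324 -0.284  0.963 -0.    -0.178] gap 0.0077
F [-0.571  -0.6245  8.0355] M [0.0782 0.0874 0.7667] xax [-0.0003 -0.0004 -1.    ] yaw y 83.82748946960112
```

Steady at about 0.77, higher than wanted. That 5° step cannot have moved the mark more than 1.6 mm, against a limit of 4 mm. I'll relieve it slightly and stay in the snug zone.

send_rows(plan=[[0, 0, 0, -0.5, 0, 0], [0, 0, 0, -1, 0, 0], [0, 0, 0, -1.5, 0, 0], [0, 0, 0, -2, 0, 0], [0, 0, 0, -2, 0, 0], [0, 0, 0, -2, 0, 0], [0, 0, 0, -2, 0, 0], [0, 0, 0, -2, 0, 0], [0, 0, 0, -2, 0, 0], [0, 0, 0, -2, 0, 0]])

```text
clock: 27.25
tcp_pos: [0.5339, -0.0735, 0.0959]
orientation: [0.707, 0.026, 0.707, -0.026]
wrist_force: [-0.7, -0.8, 8.6]
finger_gap: 0.0079
```

```bash
python3 -c "
from st import *
for i in range(3):
    show(); cam('scene')"
```

```text
t 27.25 tcp [ 0.5339 -0.0735  0.0959] q [-0.286  0.324 -0.284  0.963 -0.    -0.212] gap 0.0079
F [-0.7487 -0.7865  8.6216] M [0.1324 0.0663 0.2225] xax [-0.0001 -0.0002 -1.    ] yaw y 85.75610165655294
t 27.3 tcp [ 0.5339 -0.0735  0.0959] q [-0.286  0.324 -0.284  0.963 -0.    -0.212] gap 0.0079
F [-0.8225  0.2275  8.6974] M [0.1281 0.0576 0.2531] xax [-0.0002 -0.0002 -1.    ] yaw y 85.75601903412323
t 27.35 tcp [ 0.5339 -0.0735  0.0959] q [-0.286  0.324 -0.284  0.963 -0.    -0.212] gap 0.0082
F [-1.2094  0.1891  9.1052] M [0.1389 0.0622 0.2117] xax [-0.0002 -0.0002 -1.    ] yaw y 85.75572697327837
```

The torque is holding at about 0.23, past drag and inside the snug zone. Next I open slightly and nudge the lever to find which side it folds to.

send_rows(plan=[[0, 0, 0, 0, 0, 0], [0, 0, 0, 0, 0, 0], [0, 0, 0, 0, 0, 0], [0, 0, 0, 0, 0, 0], [0, 0, 0, 0, 0, 0], [0, 0, 0, 0, 0, 0], [0, 0, 0, 0, 0, 0], [0, 0, 0, 0, 0, 0], [0, 0, 0, 0, 0, 0], [0, 0, 0, 0, 0, 0]], claw=20, newtons=40)

```text
clock: 28.65
tcp_pos: [0.5342, -0.0735, 0.0953]
orientation: [0.707, 0.026, 0.707, -0.026]
wrist_force: [0.2, 0.1, 0.2]
finger_gap: 0.02
```

```bash
python3 -c "
from st import *
show()
a=cam('scene'); crop(a,'pics/s9.png',300,235,100,75,8)"
```

```text
t 28.65 tcp [ 0.5342 -0.0735  0.0953] q [-0.286  0.325 -0.284  0.962 -0.    -0.211] gap 0.02
F [0.233  0.0989 0.2398] M [ 0.0013 -0.0107 -0.0307] xax [ 0.0001 -0.0001 -1.    ] yaw y 85.7433899523909
pics/s9.png origin 250 197 scale 8
```

View pics/s9.png

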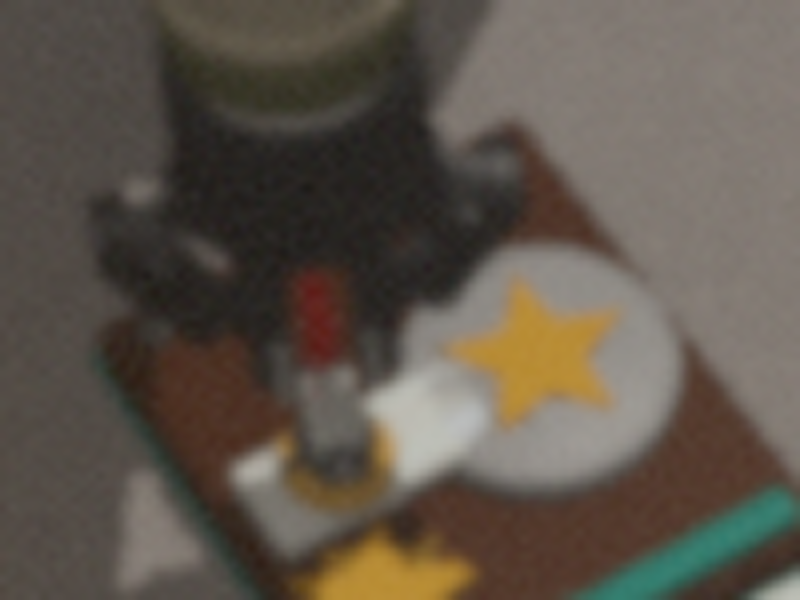

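The lever stands free between the fingers, red at (320,315). I nudge it toward +y (tool y).

send_rows(plan=[[0, 2, 0, 0, 0, 0], [0, 4, 0, 0, 0, 0], [0, 5, 0, 0, 0, 0], [0, 6, 0, 0, 0, 0], [0, 7, 0, 0, 0, 0], [0, 7.5, 0, 0, 0, 0], [0, 8, 0, 0, 0, 0], [0, 8.5, 0, 0, 0, 0], [0, 9, 0, 0, 0, 0], [0, 9, 0, 0, 0, 0]])

```text
clock: 29.95
tcp_pos: [0.5349, -0.0662, 0.0955]
orientation: [0.707, 0.025, 0.707, -0.028]
wrist_force: [-0.9, -7.7, -0.1]
finger_gap: 0.0203
```

```bash
python3 -c "
from st import *
show()"
```

```text
t 29.95 tcp [ 0.5349 -0.0662  0.0955] q [-0.27   0.324 -0.285  0.961 -0.003 -0.195] gap 0.0203
F [-0.9364 -7.6505 -0.0724] M [-1.3692  0.2584  0.0377] xax [-0.0001 -0.0034 -1.    ] yaw y 85.67981681859568
```

send_rows(plan=[[0, 0.4, 0, 0, 0, 0], [0, 0.8, 0, 0, 0, 0], [0, 1.2, 0, 0, 0, 0], [0, 1.6, 0, 0, 0, 0], [0, 2, 0, 0, 0, 0], [0, 2.4, 0, 0, 0, 0], [0, 2.8, 0, 0, 0, 0], [0, 3, 0, 0, 0, 0], [0, 3, 0, 0, 0, 0], [0, 3, 0, 0, 0, 0]])

```text
clock: 31.2
tcp_pos: [0.5351, -0.0652, 0.0955]
orientation: [0.706, 0.025, 0.707, -0.03]
wrist_force: [-2.8, -13.5, -0.2]
finger_gap: 0.0201
```

```bash
python3 -c "
from st import *
show()"
```

```text
t 31.2 tcp [ 0.5351 -0.0652  0.0955] q [-0.266  0.324 -0.285  0.961 -0.007 -0.189] gap 0.0201
F [ -2.7786 -13.5321  -0.1686] M [-2.7416  0.3997  0.0577] xax [-0.0006 -0.0074 -1.    ] yaw y 85.59851216829614
```

13.5 N is rising with little motion, so this is probably the stop side. I'll raise the tool to contact nearer the lever end and nudge the other way for comparison.

send_rows(plan=[[0, -6, 0, 0, 0, 0], [-8, -12, 0, 0, 0, 0], [-18, -12, 0, 0, 0, 0], [-18, -16, 0, 0, 0, 0], [-18, -18, 0, 0, 0, 0], [-18, -20, 0, 0, 0, 0], [-18, -21, 0, 0, 0, 0], [-18, -22, 0, 0, 0, 0], [-18, -23, 0, 0, 0, 0], [-18, -24, 0, 0, 0, 0]])

```text
clock: 32.45
tcp_pos: [0.5337, -0.0837, 0.1135]
orientation: [0.707, 0.027, 0.706, -0.025]
wrist_force: [2.0, 7.0, 3.9]
finger_gap: 0.0196
```

```bash
python3 -c "
from st import *
show()"
```

```text
t 32.45 tcp [ 0.5337 -0.0837  0.1135] q [-0.306  0.311 -0.255  1.005  0.004 -0.234] gap 0.0196
F [1.9939 7.0143 3.8933] M [ 1.4508 -0.3077  0.033 ] xax [ 0.0012  0.0033 -1.    ] yaw y 85.83286182173778
```

About 7 N while the lever yields matches the cam, so it folds toward −y. I'll lift off, close the fingers and come in from the +y side to push.

send_rows(plan=[[0, 5, 0, 0, 0, 0], [-15, 5, 0, 0, 0, 0], [-35, 5, 0, 0, 0, 0], [-45, 5, 0, 0, 0, 0], [-45, 15, 0, 0, 0, 0], [-45, 28, 0, 0, 0, 0], [-45, 38, 0, 0, 0, 0], [-45, 40, 0, 0, 0, 0], [-45, 40, 0, 0, 0, 0], [-45, 40, 0, 0, 0, 0]])

```text
clock: 33.7
tcp_pos: [0.5363, -0.0457, 0.1582]
orientation: [0.707, 0.026, 0.707, -0.026]
wrist_force: [0.2, 0.0, -0.9]
finger_gap: 0.0199
```

send_rows(plan=[[0, 0, 0, 0, 0, 0], [0, 0, 0, 0, 0, 0], [0, 0, 0, 0, 0, 0], [0, 0, 0, 0, 0, 0], [8, 0, 0, 0, 0, 0], [16, 0, 0, 0, 0, 0], [24, 0, 0, 0, 0, 0], [32, 0, 0, 0, 0, 0], [34, 0, 0, 0, 0, 0], [34, 0, 0, 0, 0, 0]], claw=0)

```text
clock: 34.95
tcp_pos: [0.5362, -0.0456, 0.1241]
orientation: [0.707, 0.026, 0.707, -0.026]
wrist_force: [0.0, 0.0, -0.0]
finger_gap: -0.0001
```

```bash
python3 -c "
from st import *
s,M=show()
d=(s['tcp_pos']-np.array([.5341,-.0736,.070]))*1000; print('rel tool', M.T@d)
a=cam('scene'); crop(a,'pics/s10.png',300,235,100,75,8)"
```

```text
t 34.95 tcp [ 0.5362 -0.0456  0.1241] q [-0.234  0.299 -0.243  1.029 -0.    -0.16 ] gap -0.0001
F [ 0.0157  0.0025 -0.008 ] M [ 0.0394 -0.0072 -0.0217] xax [-0.0002 -0.     -1.    ] yaw y 85.74411106277257
rel tool [-54.1484  28.1104   0.034 ]
pics/s10.png origin 250 197 scale 8
```

View pics/s10.png

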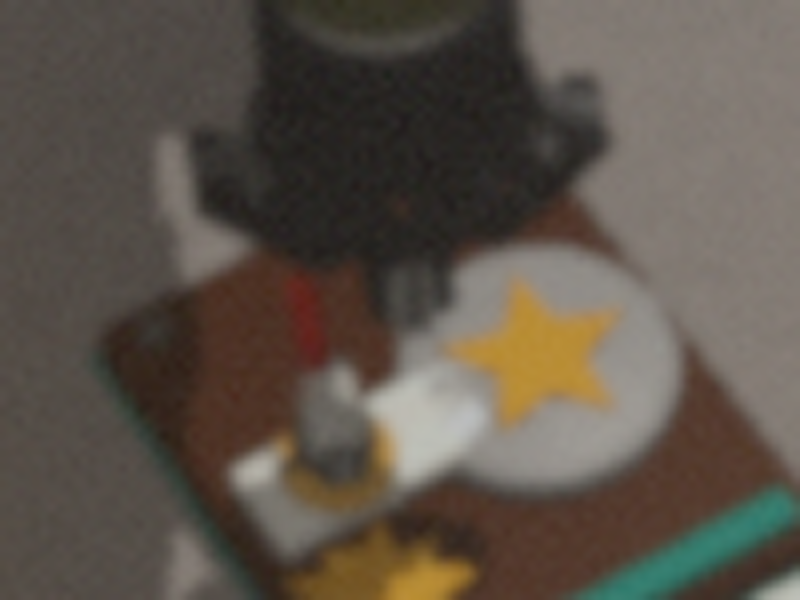

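The lever now leans toward −y (red at (303,310)), and the closed fingers are at (410,295) on its +y side. I'll push it along its arc.

send_rows(plan=[[2, -12, 0, 0, 0, 0], [2, -20, 0, 0, 0, 0], [2, -23, 0, 0, 0, 0], [3, -28, 0, 0, 0, 0], [4, -32, 0, 0, 0, 0], [5.3, -36.5, 0, 0, 0, 0], [7, -40.5, 0, 0, 0, 0], [9, -44.5, 0, 0, 0, 0], [11.5, -48.5, 0, 0, 0, 0], [11.5, -48.5, 0, 0, 0, 0]])

```text
clock: 36.25
tcp_pos: [0.5333, -0.0935, 0.1131]
orientation: [0.707, 0.027, 0.706, -0.025]
wrist_force: [2.2, 5.1, 1.9]
finger_gap: 0.0004
```

```bash
python3 -c "
from st import *
s,M=show()
d=(s['tcp_pos']-np.array([.5341,-.0736,.070]))*1000; print('rel tool', M.T@d)
a=cam('scene'); crop(a,'pics/s11.png',300,235,100,75,8)"
```

```text
t 36.25 tcp [ 0.5333 -0.0935  0.1131] q [-0.323  0.313 -0.253  1.004  0.002 -0.249] gap 0.0004
F [2.1602 5.1361 1.8743] M [ 1.1256 -0.3865 -0.0307] xax [ 0.0016  0.002  -1.    ] yaw y 85.75458070591004
rel tool [-43.1804 -19.7678   0.6968]
pics/s11.png origin 250 197 scale 8
```

View pics/s11.png

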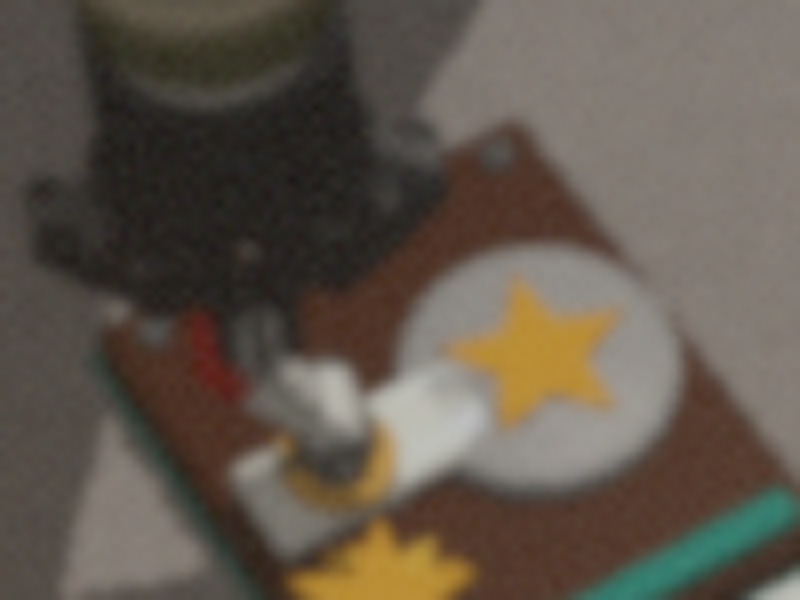

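The lever is at about 40° with 5–6 N. I continue the arc to about 75°.

send_rows(plan=[[1.5, -2, 0, 0, 0, 0], [3, -4, 0, 0, 0, 0], [6, -7, 0, 0, 0, 0], [9, -10, 0, 0, 0, 0], [13, -12.5, 0, 0, 0, 0], [17, -15, 0, 0, 0, 0], [21, -17, 0, 0, 0, 0], [23, -18, 0, 0, 0, 0], [25, -19, 0, 0, 0, 0], [25, -19, 0, 0, 0, 0]])

```text
clock: 37.55
tcp_pos: [0.5326, -0.1136, 0.0894]
orientation: [0.708, 0.026, 0.705, -0.027]
wrist_force: [0.5, 1.9, 7.0]
finger_gap: -0.0003
```

```bash
python3 -c "
from st import *
s,M=show()
d=(s['tcp_pos']-np.array([.5341,-.0736,.070]))*1000; print('rel tool', M.T@d)
a=cam('scene'); crop(a,'pics/s12.png',300,235,100,75,8)"
```

```text
t 37.55 tcp [ 0.5326 -0.1136  0.0894] q [-0.358  0.337 -0.282  0.948  0.    -0.283] gap -0.0003
F [0.5474 1.9435 6.9983] M [0.5001 0.0238 0.0382] xax [ 0.0033 -0.0009 -1.    ] yaw y 85.72388507387558
rel tool [-19.3885 -40.034    1.5078]
pics/s12.png origin 250 197 scale 8
```

View pics/s12.png

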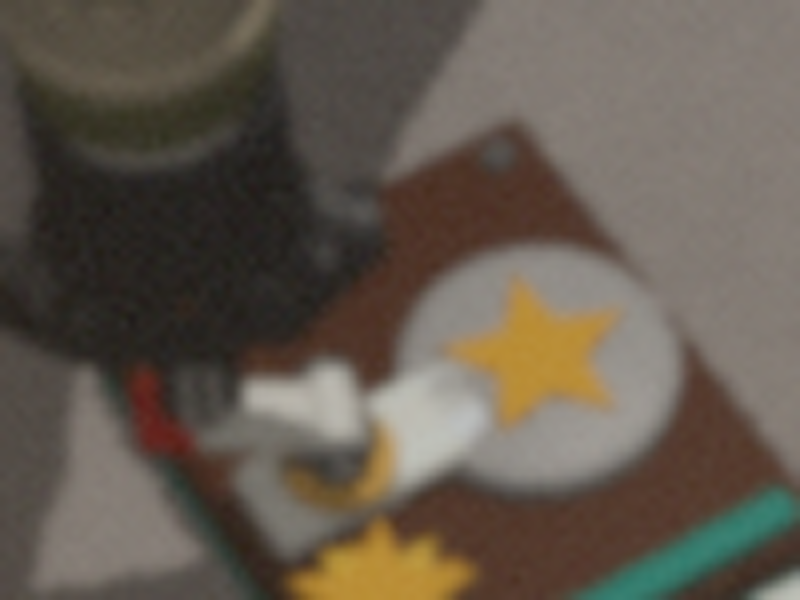

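The lever is about 73° down at 7 N. I press further in measured steps.

send_rows(plan=[[1, -0.3, 0, 0, 0, 0], [2, -0.6, 0, 0, 0, 0], [3, -1, 0, 0, 0, 0], [4, -1.3, 0, 0, 0, 0], [5, -1.5, 0, 0, 0, 0], [6, -1.7, 0, 0, 0, 0], [7, -2, 0, 0, 0, 0], [8, -2, 0, 0, 0, 0], [9, -2, 0, 0, 0, 0], [10, -2, 0, 0, 0, 0]])

```text
clock: 38.85
tcp_pos: [0.5326, -0.1165, 0.0799]
orientation: [0.708, 0.026, 0.705, -0.027]
wrist_force: [-1.1, 0.3, 9.4]
finger_gap: -0.0003
```

```bash
python3 -c "
from st import *
s,M=show()
d=(s['tcp_pos']-np.array([.5341,-.0736,.070]))*1000; print('rel tool', M.T@d)"
```

```text
t 38.85 tcp [ 0.5326 -0.1165  0.0799] q [-0.362  0.346 -0.295  0.925 -0.001 -0.287] gap -0.0003
F [-1.0913  0.2924  9.3975] M [-0.0404  0.2578 -0.0121] xax [ 0.0035 -0.0029 -1.    ] yaw y 85.70240223593704
rel tool [ -9.7382 -42.8855   1.7191]
```

send_rows(plan=[[0.6, 0, 0, 0, 0, 0], [1.2, 0, 0, 0, 0, 0], [1.8, 0, 0, 0, 0, 0], [2.4, 0, 0, 0, 0, 0], [3, 0, 0, 0, 0, 0], [3.6, 0, 0, 0, 0, 0], [4.2, 0, 0, 0, 0, 0], [4.8, 0, 0, 0, 0, 0], [5.4, 0, 0, 0, 0, 0], [6, 0, 0, 0, 0, 0]])

```text
clock: 40.1
tcp_pos: [0.5326, -0.1172, 0.074]
orientation: [0.708, 0.025, 0.705, -0.028]
wrist_force: [-2.3, -2.1, 10.6]
finger_gap: -0.0004
```

```bash
python3 -c "
from st import *
s,M=show()
d=(s['tcp_pos']-np.array([.5341,-.0736,.070]))*1000; print('rel tool', M.T@d)"
```

```text
t 40.1 tcp [ 0.5326 -0.1172  0.074 ] q [-0.362  0.352 -0.303  0.911 -0.003 -0.287] gap -0.0004
F [-2.2908 -2.1074 10.6323] M [-0.4633  0.3151 -0.0251] xax [ 0.0034 -0.0044 -1.    ] yaw y 85.67110433196065
rel tool [ -3.8278 -43.632    1.7703]
```

send_rows(plan=[[0.3, 0, 0, 0, 0, 0], [0.6, 0, 0, 0, 0, 0], [0.9, 0, 0, 0, 0, 0], [1.2, 0, 0, 0, 0, 0], [1.5, 0, 0, 0, 0, 0], [1.8, 0, 0, 0, 0, 0], [2, 0, 0, 0, 0, 0], [2, 0, 0, 0, 0, 0], [2, 0, 0, 0, 0, 0], [2, 0, 0, 0, 0, 0]])

```text
clock: 41.35
tcp_pos: [0.5327, -0.1174, 0.0726]
orientation: [0.708, 0.025, 0.705, -0.028]
wrist_force: [-2.7, -2.0, 13.5]
finger_gap: 0.0002
```

```bash
python3 -c "
from st import *
s,M=show()
d=(s['tcp_pos']-np.array([.5341,-.0736,.070]))*1000; print('rel tool', M.T@d)"
```

```text
t 41.35 tcp [ 0.5327 -0.1174  0.0726] q [-0.362  0.353 -0.305  0.907 -0.003 -0.287] gap 0.0002
F [-2.7311 -2.023  13.4593] M [-0.5067  0.5546 -0.0499] xax [ 0.0039 -0.0048 -1.    ] yaw y 85.66439187703598
rel tool [ -2.3477 -43.7903   1.9125]
```

send_rows(plan=[[0.3, 0, 0, 0, 0, 0], [0.6, 0, 0, 0, 0, 0], [0.9, 0, 0, 0, 0, 0], [1.2, 0, 0, 0, 0, 0], [1.5, 0, 0, 0, 0, 0], [1.5, 0, 0, 0, 0, 0], [1.5, 0, 0, 0, 0, 0], [1.5, 0, 0, 0, 0, 0], [1.5, 0, 0, 0, 0, 0], [1.5, 0, 0, 0, 0, 0]])

```text
clock: 42.6
tcp_pos: [0.5331, -0.1176, 0.0719]
orientation: [0.708, 0.025, 0.705, -0.029]
wrist_force: [-4.4, -1.5, 18.9]
finger_gap: 0.0005
```

```bash
python3 -c "
from st import *
s,M=show()
d=(s['tcp_pos']-np.array([.5341,-.0736,.070]))*1000; print('rel tool', M.T@d)"
```

```text
t 42.6 tcp [ 0.5331 -0.1176  0.0719] q [-0.362  0.354 -0.306  0.905 -0.003 -0.287] gap 0.0005
F [-4.3542 -1.4875 18.9103] M [-0.3804  0.7783  0.028 ] xax [ 0.0049 -0.0053 -1.    ] yaw y 85.66990689699237
rel tool [ -1.6451 -43.9211   2.3035]
```

18.9 N with almost no further motion means the lever is on its stop. I'll lift off and move clear.

send_rows(plan=[[-5, 0, 0, 0, 0, 0], [-15, 0, 0, 0, 0, 0], [-35, 0, 0, 0, 0, 0], [-60, 0, 0, 0, 0, 0], [-90, 0, 0, 0, 0, 0], [-120, -20, 0, 0, 0, 0], [-130, -60, 0, 0, 0, 0], [-130, -110, 0, 0, 0, 0], [-130, -160, 0, 0, 0, 0], [-130, -210, 0, 0, 0, 0]])

```text
clock: 43.85
tcp_pos: [0.515, -0.326, 0.1984]
orientation: [0.706, 0.026, 0.707, -0.026]
wrist_force: [0.2, 0.6, 0.2]
finger_gap: -0.0002
```

send_rows(plan=[[0, -30, 40, 0, 0, 0], [0, -60, 80, 0, 0, 0], [0, -80, 120, 0, 0, 0], [0, -100, 150, 0, 0, 0], [0, -100, 150, 0, 0, 0], [0, -100, 150, 0, 0, 0], [0, -100, 150, 0, 0, 0], [0, -100, 150, 0, 0, 0], [0, -100, 150, 0, 0, 0], [0, -100, 150, 0, 0, 0]])

```text
clock: 45.1
tcp_pos: [0.6576, -0.435, 0.199]
orientation: [0.707, 0.026, 0.706, -0.026]
wrist_force: [0.6, -0.4, 0.6]
finger_gap: -0.0004
```

```bash
python3 -c "
from st import *
show()
a=cam('scene');b=cam('top'); crop(a,'pics/s13.png',300,248,100,75,8);crop(b,'pics/t13.png',355,268,100,75,8)
cv2.imwrite('pics/s14.png',a['frame']);cv2.imwrite('pics/t14.png',b['frame'])"
```

```text
t 45.1 tcp [ 0.6576 -0.435   0.199 ] q [-0.686  0.804  0.783  1.549 -0.    -0.612] gap -0.0004
F [ 0.5833 -0.4259  0.6367] M [-0.0377  0.0378 -0.001 ] xax [ 0.0005 -0.0004 -1.    ] yaw y 85.74958597667727
pics/s13.png origin 250 210 scale 8
pics/t13.png origin 305 230 scale 8
```

View pics/s13.png

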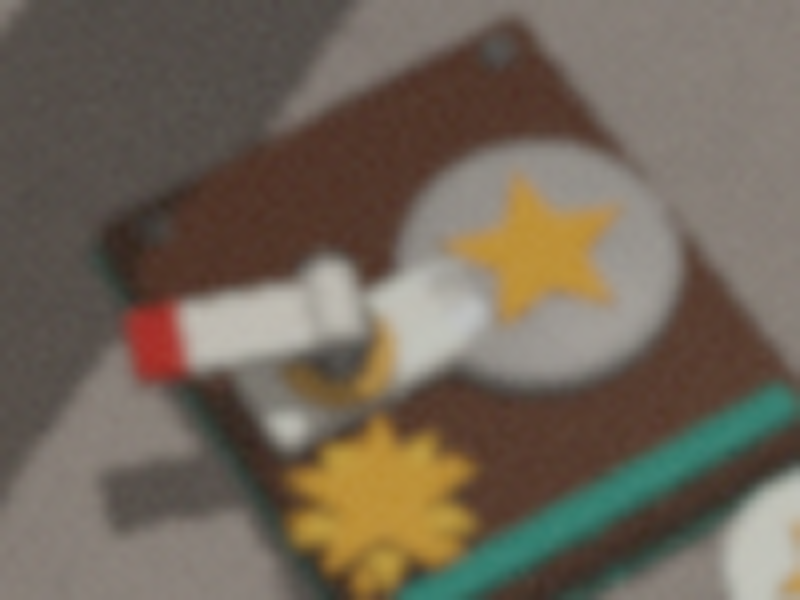

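View pics/t13.png

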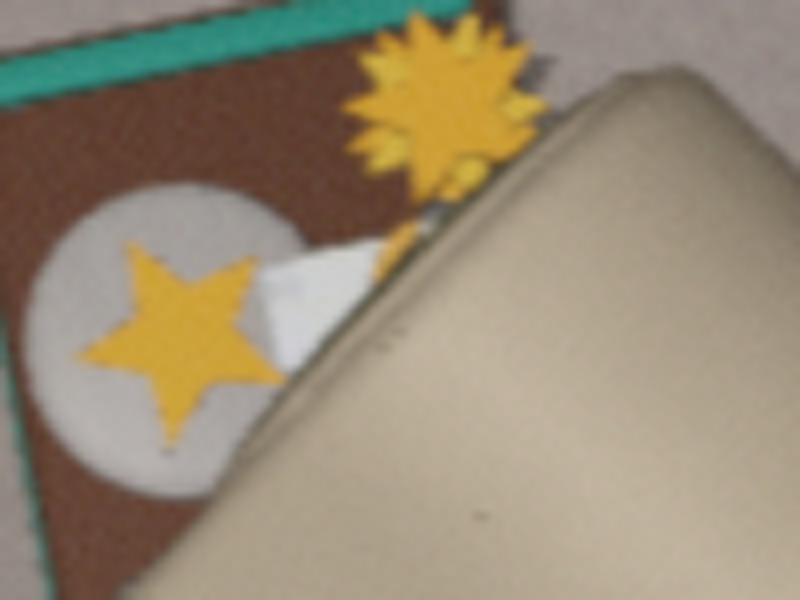

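View pics/t14.png

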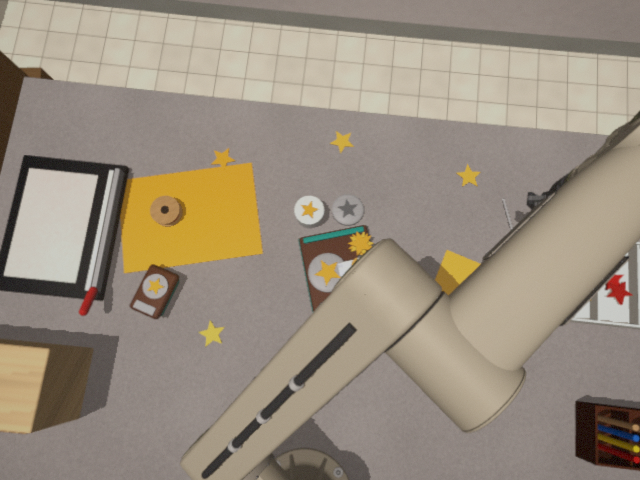

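The lever lies flat: red is at (155,340) in the scene crop and the blade is parallel to the table shadow. The arm hides it in the top view, so I'll move away once to measure it in both.

send_rows(plan=[[-5, -5, -30, 0, 0, 0], [-10, -10, -65, 0, 0, 0], [-20, -15, -100, 0, 0, 0], [-30, -20, -140, 0, 0, 0], [-30, -30, -180, 0, 0, 0], [-30, -40, -220, 0, 0, 0], [-30, -50, -260, 0, 0, 0], [-30, -60, -300, 0, 0, 0], [-30, -65, -330, 0, 0, 0], [-30, -65, -330, 0, 0, 0]])

```text
clock: 46.45
tcp_pos: [0.322, -0.4758, 0.2287]
orientation: [0.707, 0.027, 0.707, -0.027]
wrist_force: [0.4, -0.2, 0.3]
finger_gap: 0.0003
```

```bash
python3 -c "
from st import *
show()
a=cam('scene');b=cam('top'); crop(a,'pics/s15.png',300,248,100,75,8);crop(b,'pics/t15.png',355,268,100,75,8)
C=[]
for d in(a,b):
    hsv=cv2.cvtColor(d['frame'],cv2.COLOR_BGR2HSV); m=cv2.inRange(hsv,(0,130,90),(8,255,255))|cv2.inRange(hsv,(172,130,90),(180,255,255))
    r=[(s[4],c) for s,c in zip(*cv2.connectedComponentsWithStats(m)[2:4]) if 20<s[4]<200 and 250<c[0]<420]; print(r); C.append(r[0][1])
p,g=tri(ray(a,*C[0]),ray(b,*C[1])); print(p,g)
"
```

```text
t 46.45 tcp [ 0.322  -0.4758  0.2287] q [-1.115  0.313  0.039  1.297 -0.    -1.038] gap 0.0003
F [ 0.4208 -0.2248  0.2618] M [-0.0006 -0.0008  0.0573] xax [-0.     -0.0004 -1.    ] yaw y 85.57139181965299
pics/s15.png origin 250 210 scale 8
pics/t15.png origin 305 230 scale 8
[(np.int32(57), array([269.0526, 251.9649]))]
[(np.int32(75), array([384.56, 267.08]))]
[ 0.5311 -0.1309  0.0714] 0.0006884356684542706
```

View pics/t15.png

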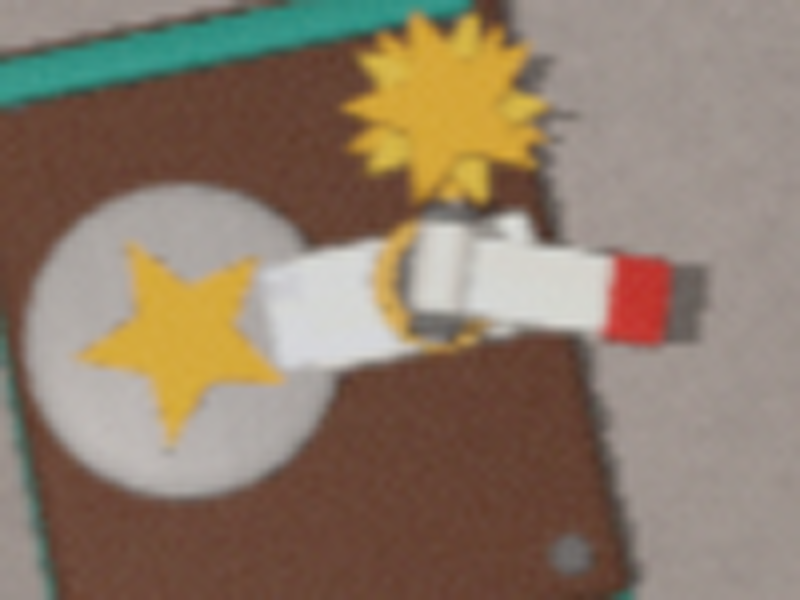

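The red grip's centre measures z = 71 mm at 57 mm from the bolt. That is the pin height within camera error, so the lever is level. The arm is well clear and the star stack hasn't moved.

```bash
python3 -c "
from workcell import job
print(job.hand_in())"
```

```text
the job is handed in; nothing more can be done
None
```

I tightened the bolt until it went snug, folded the lever down flat, and handed the job in at about 46 s. One check went over its limit: the tightening torque briefly passed 0.7 N m.

- **Tightening:** I pinched the upright lever and turned it clockwise about 107°, mostly in 5° steps. Torque stayed around 0.1 N m, then rose to about 0.8 N m within one 5° step. I backed off 2°, and it held at about 0.23 N m, just under the stated 0.25 to 0.5 N m snug range.
- **Brass insert:** Because of that peak, the insert may have slipped slightly. A 5° step can move the mark at most 1.6 mm (the limit is 4 mm). I could not see the mark in the pictures, so this is not confirmed.
- **Folding:** Nudging the lever showed that it folds toward −y. I pushed it along its arc with closed fingers at 5 to 11 N. At the stop the force reached 18.9 N with hardly any further motion, so I lifted off.
- **Last checks:**
  - **Lever:** seen from both cameras, the red grip is at z = 71 mm, 57 mm from the bolt, so the lever is level within camera error.
  - **Other things on the table:** the star stack and the other items visible look unmoved. I did not measure their positions.
  - **Arm:** it is clear of everything and the wrist force is about zero.

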